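# Slide a lens mount along the rail into the window pocket

### The arm

A 6-joint arm with a two-finger parallel gripper is mounted at the origin on the work surface. World frame = base frame: x ahead of the robot, y to its left, z up, the work surface at z = 0. Lengths are in m, angles in rad, forces in N, time in s.
With the tool pointing down it reaches from about 0.275 to 0.825 m from the base axis. Payload 4.9 kg.
Tool frame: the origin (TCP) lies midway between the tips of the shut fingers; the grasp point (between the pads) lies 19 mm behind it (bot.grip_depth is the distance from the TCP to the grasp point, in m); y points along the fingers, x is the direction in which the jaws open and shut, and the axes are right-handed (so a half turn about y gives the same grasp; the last joint's range is limited). The gripper opens to 85 mm and grips with 20 to 120 N. Pads are 22 mm wide; open, the fingers measure 114 mm over their backs; the gripper's body (76 mm by 85 mm) begins 54 mm behind the grasp point. The pads swing forward as they close: fully open they stand 13 mm farther back than shut.
Start: joints at [0.966, 0.326, -0.193, 1.052, 0, 1.437], TCP at [0.249, 0.49, 0.196] pointing down, gripper open.
Joint ranges: [-2.65, 2.65], [-0.97, 1.79], [-1.3, 1.35], [-1.93, 2.1], [-1.47, 1.37], [-3.14, 3.14]. Speed limits (rad/s): [2.57, 2.57, 3.14, 3.14, 3.14, 3.14].

### API

Orientations are given as a unit quaternion [w, x, y, z].
In Python, from cell import bot gives the robot as it stands. Calls block until the motion is done:
- bot.move_pose(position, orientation): joint-space move of the TCP to a pose.
- bot.move_linear(position, speed=0.15, rotation=None, until_force=None): straight line of the TCP; rotation=None keeps the orientation; speed is the mean speed in m/s. With until_force (N) it stops when the force on the tool has changed by that much, and returns True; else False.
- bot.goto_joints(angles): joint-space move.
- bot.set_gripper(opening, grasp_force=None): opening from 0.0 (shut) to 1.0 (fully open); grasp_force is the grip in N (None keeps the last); returns when the fingers have stopped.
- bot.wait(seconds).
- bot.solve_ik(position, orientation): joint angles nearest the present ones, or None.
- bot.camera(name): name is "side" or "top"; returns the picture (420x560x3 uint8, red, green, blue); there is no depth.
- bot.calibration(name): a dict with "mtx" (3x3 intrinsics, pixels), "extrinsics" (4x4, takes a point from world to camera coordinates). Camera axes: x right, y down, z forward; pixel columns grow to the right and rows downward; lengths in m; the calibration is good to about 2 mm. A picture is of the moment at which its call begins. calibration takes no time and is no camera call.
A pose or a line that the arm cannot do raises bot.PlanningError and nothing moves.
- bot.close_job(): hands the job in, once; it reports no verdict.
Trained networks look in the newest picture that a camera, given by its name, has taken for a name from the list of things; names that differ only in an ending like _2 or _b are one class to them, and where a whole thing is asked for, a point or a joint stands for the part that bears it (a point fixed in the world has none). Each returns a list of dicts, best first, with "confidence" (0 to 1); they miss things now and then, are a little off and sometimes report something else, mostly with a low value. They report only what shows in the picture. A call takes as long as a camera call. They do not tell look-alikes from the thing itself.
- bot.search_frame(camera, thing): "bbox" ([left, top, width, height] in pixels, round what is visible of it).
Readings, each from a call of its own:
- bot.read_clock(): time.
- bot.read_joint_positions(): joint angles.
- bot.read_joint_vel(): joint speeds.
- bot.read_joint_efforts(): joint torques, N m.
- bot.read_position(): TCP position.
- bot.read_tool_rot(): TCP orientation.
- bot.read_ft_force(): force on the tool from outside, world axes, zero at the start.
- bot.read_moment(): the same for the moment, N m.
- bot.read_gripper_width(): opening from 0.0 (shut) to 1.0 (fully open).
Only numpy, scipy, OpenCV 4.12 (cv2) and the standard library are available. Lean on these libraries where they do the work, as an engineer would, in place of code of your own. Each camera call takes 0.05 s, during which the arm holds its last target. There are 200 camera calls.

### The job

Load the square lens mount over the round window of the black stage plate without picking it up: with the fingertips push it flat against the long rail in the open middle stretch, then slide it along, keeping it at the rail, into the corner pocket that has the round window until it is fully home against rail and end stop. Never lift, tip or carry it, leave the other things where they are, and finish with the hand clear.

Things in the scene. Friction and masses are not known exactly. Their poses are not given: they have to be found in the camera images.
- mount: Square lens mount lying flat and loose on the stage plate: aluminium frame 46 x 46 mm, 10 mm high, clear glass in the middle, about 80 g. Origin at the centre of its underside, z up, x and y along its sides; any of its four sides may go to the rail. It slides freely on the plate with ordinary friction.
- plate: Fixed black stage plate, 12 mm thick. Origin on the bench surface; in its own axes it spans x -90 to +70 mm, y -160 to +160 mm, z up, flat top face at z = 12 mm. A rail runs along y at its +x side, and in the corner at each end of the rail is a pocket. A mount fully home in a pocket has its centre at x = +27, y = +120 or -120 mm. Between the pockets the top face is free.
- rail (a point): Middle of the aluminium rail's inner face, at the plate's top face (plate x = +50 mm, y = 0). The face looks to the plate's -x; the rail is 12 mm wide, stands 12 mm above the top face and runs the plate's whole length.
- stop_a (a point): End stop at the plate's +y end: centre line of its inner face (plate x = +20, y = +143 mm), 12 mm above the top face, reaching from the rail to x = -10 mm. A round-nosed lip of the same height (plate x -12 to 0 mm, y from 102 mm to the stop) faces the rail, so the pocket is 50 mm wide and open only along the rail.
- stop_b (a point): End stop at the plate's -y end (plate x = +20, y = -143 mm): mirror image of stop_a, with the same kind of lip and pocket.
- window: Round steel-rimmed glass window 38 mm across, flush (under 1 mm) in the floor of one of the two pockets: it marks the pocket to use. Origin at its centre on the plate's top face, exactly below the centre of a mount that is fully home.
- blank: Square steel blanking plate 34 x 34 mm, flush in the floor of the other pocket, which must stay empty. Origin at its centre on the top face.
- cell: Bystander: round aluminium lens cell, 34 mm across, 12 mm high, loose on the plate near one of its robot-side corners, outside the pocket lip. Origin at the centre of its underside.
- objective: Bystander: steel microscope objective, 28 mm across, 46 mm high, standing loose on the bench beyond the rail. Origin at the centre of its underside.
- oil: Bystander: small amber bottle, 32 mm across, 65 mm high, standing loose on the bench beyond the rail. Origin at the centre of its underside.
- slidebox: Bystander: grey slide box, 85 x 60 mm, 30 mm high, loose on the bench past the plate's +y end. Origin at the centre of its underside.
Not all that is in view belongs to the job. Leave any orange look-alike of the mount alone.

How it is judged:
By the outcome, as a careful person would: the job done as asked, in the order asked, and still so for the second after the job is handed in, with the robot touching nothing.
It also fails if it takes over 56 s, if anything falls off the work surface, if the arm or the gripper's body presses on something with over 40 N, if the wrist force passes 120 N, or if a joint passes its speed limit or range.

## Working session

There is one attempt and no reset: what is moved stays moved. The work goes in short steps, each a Python script; the robot and the scene stay as the last script left them, time stands still between calls to the robot, and variables do not carry over. Pictures are saved under pics/ and viewed, about 8 in all and at most 12, crops included, and the job is handed in when it is done.

```bash
ls; mkdir -p pics; python3 - <<'E'
from cell import bot
import cv2,numpy as np
for n in("top","side"):
    im=bot.camera(n); cv2.imwrite(f"pics/{n}0.png",im[:,:,::-1])
    c=bot.calibration(n); print(n,np.round(c["mtx"],1).tolist(),np.round(c["extrinsics"],4).tolist())
    for t in("mount","plate","window","blank","cell","stop_a","objective","oil","slidebox"):
        print(t,[(np.round(d["bbox"]).tolist(),round(d["confidence"],2)) for d in bot.search_frame(n,t)[:3]])
print(bot.read_clock(), bot.read_tool_rot(), bot.read_gripper_width())
E
```

```text
pics
top [[502.4, 0.0, 281.2], [0.0, 502.4, 208.8], [0.0, 0.0, 1.0]] [[0.0296, -0.9994, 0.0205, 0.046], [-0.9954, -0.0313, -0.0909, 0.5507], [0.0915, -0.0178, -0.9956, 0.845], [0.0, 0.0, 0.0, 1.0]]
mount [([314.0, 312.0, 32.0, 34.0], 0.93), ([370.0, 110.0, 28.0, 24.0], 0.92), ([317.0, 218.0, 32.0, 27.0], 0.84)]
plate [([218.0, 161.0, 197.0, 121.0], 0.62)]
window [([236.0, 202.0, 19.0, 23.0], 0.73)]
blank [([368.0, 173.0, 23.0, 23.0], 0.83), ([221.0, 156.0, 192.0, 129.0], 0.62)]
cell [([239.0, 257.0, 19.0, 20.0], 0.66)]
stop_a [([220.0, 160.0, 195.0, 124.0], 0.75)]
objective [([266.0, 134.0, 18.0, 19.0], 0.61)]
oil [([312.0, 121.0, 18.0, 25.0], 0.6), ([221.0, 160.0, 196.0, 122.0], 0.2)]
slidebox [([145.0, 219.0, 53.0, 52.0], 0.79)]
side [[460.6, 0.0, 286.7], [0.0, 460.6, 208.8], [0.0, 0.0, 1.0]] [[-0.9988, -0.0474, 0.0071, 0.526], [-0.0393, 0.7244, -0.6883, 0.0011], [0.0275, -0.6878, -0.7254, 0.8065], [0.0, 0.0, 0.0, 1.0]]
mount [([372.0, 174.0, 33.0, 26.0], 0.89), ([283.0, 169.0, 26.0, 25.0], 0.73), ([179.0, 143.0, 24.0, 14.0], 0.63)]
plate []
window [([263.0, 240.0, 22.0, 16.0], 0.58)]
blank [([245.0, 143.0, 19.0, 17.0], 0.5)]
cell [([321.0, 234.0, 26.0, 24.0], 0.84)]
stop_a [([230.0, 137.0, 121.0, 140.0], 0.58)]
objective [([191.0, 208.0, 21.0, 26.0], 0.88)]
oil [([189.0, 164.0, 19.0, 33.0], 0.66), ([227.0, 136.0, 127.0, 141.0], 0.19)]
slidebox [([274.0, 291.0, 72.0, 60.0], 0.59)]
1.0 [ 0.60283321 -0.6028264  -0.36960031  0.36957822] 0.9993633220584589
```

View top.

```bash
python3 - <<'E'
import cv2
im=cv2.imread("pics/top0.png"); cv2.imwrite("pics/c0.png",cv2.resize(im[100:340,135:405],None,fx=2.5,fy=2.5,interpolation=cv2.INTER_CUBIC))
im=cv2.imread("pics/side0.png"); cv2.imwrite("pics/c1.png",cv2.resize(im[120:360,170:430],None,fx=2.5,fy=2.5,interpolation=cv2.INTER_CUBIC))
E
```

```text
(no output)
```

View pics/c0.png

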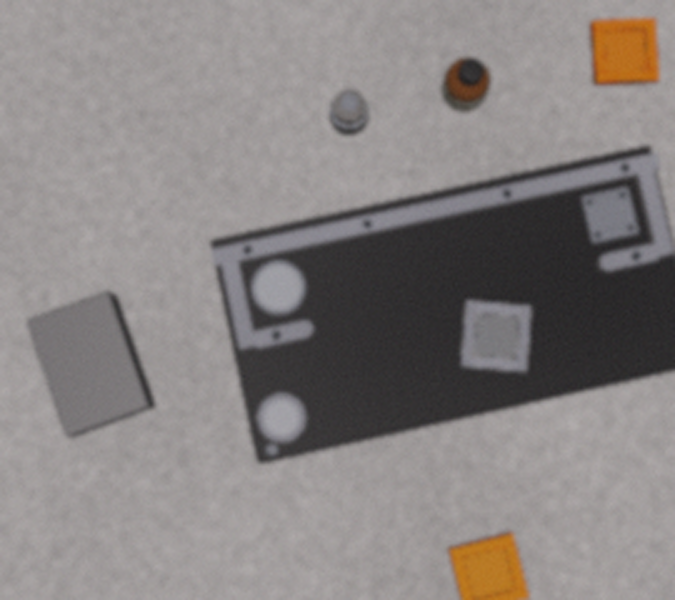

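View pics/c1.png

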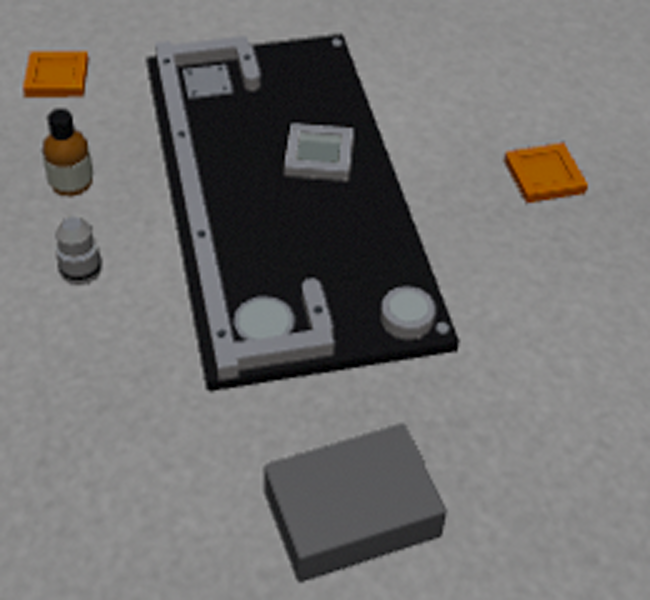

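Top crop: the round window is in the left (+y, stop_a) pocket at (279,288) and the blank is at (610,215). The mount is at (497,335), turned about 17° from the rail. The cell is at (281,417). The side view agrees, and the two orange squares are look-alikes off the plate.

```bash
cat > h.py <<'E'
import numpy as np, cv2
from scipy.optimize import least_squares
from scipy.spatial.transform import Rotation as R
from cell import bot
def proj(n,P):
    c=bot.calibration(n); E=c["extrinsics"]
    return cv2.projectPoints(np.float64(P).reshape(-1,1,3),cv2.Rodrigues(E[:3,:3])[0],E[:3,3],c["mtx"],None)[0][:,0]
def w(p,pose):  # plate (mm) -> world (m)
    x,y,t=pose; p=np.atleast_2d(p)/1000.; c,s=np.cos(t),np.sin(t)
    return np.c_[x+c*p[:,0]-s*p[:,1], y+s*p[:,0]+c*p[:,1], p[:,2]]
def fit(obs,pts,x0):
    """obs {camera: pixels}, pts {camera: model mm}"""
    return least_squares(lambda q:np.concatenate([(proj(n,w(pts[n],q))-obs[n]).ravel() for n in obs]),x0,loss='soft_l1')
def quat(t,sign=1):
    X=sign*np.array([-np.sin(t),np.cos(t),0]);Y=np.array([0,0,-1.])
    q=R.from_matrix(np.c_[X,Y,np.cross(X,Y)]).as_quat(); return np.r_[q[3],q[:3]]
E
python3 - <<'E'
from h import *
t=lambda a:np.array(a)/2.5+[135,100]-.3
s=lambda a:np.array(a)/2.5+[170,120]-.3
obs={"top":t([[260,462],[212,241],[648,148],[279,288],[610,215],[240,263],[637,178]]),
 "side":s([[457,340],[345,37],[264,320],[207,81]])}
pts={"top":[[-90,160,12],[70,160,12],[70,-160,12],[27,120,12],[27,-120,12],[50,143,24],[50,-143,24]],
 "side":[[-90,160,12],[-90,-160,12],[27,120,12],[27,-120,12]]}
sq=[[a,b,22] for a,b in((23,23),(23,-23),(-23,-23),(-23,23))]
mo={"top":t([[467,298],[533,304],[527,372],[461,367]]),"side":s([[286,170],[290,125],[354,131],[350,180]])}
for cams in(["top"],["side"],["top","side"]):
    r=fit({n:obs[n] for n in cams},{n:pts[n] for n in cams},[.5,0,.2]); P=r.x
    m=fit({n:mo[n] for n in cams},{n:sq for n in cams},[.5,0,0])
    d=R.from_euler('z',-P[2]).apply([*(m.x[:2]-P[:2]),0])*1000
    print(cams,P.round(4),r.cost.round(1),m.x.round(4),m.cost.round(1),'mount in plate',d[:2].round(1),np.degrees(m.x[2]-P[2]).round(1))
# go above approach points: feasibility
for sg in(1,-1):
    for p in([-60,d[1],100],[-60,d[1],15.5],[27,d[1]-50,15.5],[27,80,15.5]):
        j=bot.solve_ik(w(p,P)[0],quat(P[2],sg)); print(sg,p,None if j is None else np.round(j,2))
E
```

```text
['top'] [5.401e-01 4.000e-04 2.461e-01] 3.3 [ 0.5086 -0.0291 -0.0612] 0.5 mount in plate [-37.7 -20.9] -17.6
['side'] [0.5424 0.0009 0.2419] 1.8 [ 0.5083 -0.0241 -0.052 ] 1.6 mount in plate [-39.1 -16.1] -16.8
['top', 'side'] [0.5409 0.0006 0.2457] 6.8 [ 0.5084 -0.028  -0.0499] 5.6 mount in plate [-38.5 -19.8] -16.9
1 [-60, np.float64(-19.785526993701197), 100] [-0.22  0.31 -0.49  0.77  0.   -0.46]
1 [-60, np.float64(-19.785526993701197), 15.5] [-0.22  0.42 -0.58  0.56  0.   -0.46]
1 [27, np.float64(-69.7855269937012), 15.5] [-0.23  0.57 -0.32  0.69  0.   -0.47]
1 [27, 80, 15.5] [ 0.02  0.52 -0.41  0.64  0.   -0.23]
-1 [-60, np.float64(-19.785526993701197), 100] [-0.22  0.31 -0.49  0.77  0.    2.68]
-1 [-60, np.float64(-19.785526993701197), 15.5] [-0.22  0.42 -0.58  0.56  0.    2.68]
-1 [27, np.float64(-69.7855269937012), 15.5] [-0.23  0.57 -0.32  0.69  0.    2.67]
-1 [27, 80, 15.5] [ 0.02  0.52 -0.41  0.64  0.    2.92]
```

```bash
cat >> h.py <<'E'
P=np.array([.5407,.0005,.2457]); Q=quat(P[2])
def go(x,y,z,v=.15,f=None):
    return bot.move_linear(w([x,y,z],P)[0],speed=v,until_force=f)
def st(tag):
    d=R.from_euler('z',-P[2]).apply(np.r_[bot.read_position()[:2]-P[:2],0])*1000
    F=R.from_euler('z',-P[2]).apply(bot.read_ft_force())
    print(tag,'plate tcp',d[:2].round(1),'F',F.round(2),'t',round(bot.read_clock(),2))
def snap(name,f=2.5):
    for n,(a,b,c,d) in(("top",(150,290,210,420)),):
        im=bot.camera(n)[:,:,::-1]; cv2.imwrite(f"pics/{name}.png",cv2.resize(im[a:b,c:d],None,fx=3.5,fy=3.5,interpolation=cv2.INTER_CUBIC))
E
python3 - <<'E'
from h import *
bot.set_gripper(0.0)
bot.move_pose(w([-92,-19,80],P)[0],Q); st('above')
go(-92,-19,16,.12); st('down')
print(go(-30,-19,16,.08)); st('mid')
print(go(2,-19,16,.025,4)); st('pressed')
go(-14,-19,16,.08)
go(-30,-19,110,.2); go(-100,-19,150,.3)
st('up'); snap('p1')
E
```

```text
above plate tcp [-91.7 -18.6] F [0.32 1.07 0.56] t 3.85
down plate tcp [-91.7 -18.9] F [ 0.08 -0.38 -0.53] t 4.53
False
mid plate tcp [-30.6 -18.8] F [0.14 0.47 0.99] t 5.46
False
pressed plate tcp [  1.8 -19. ] F [ 0.5   0.29 -0.52] t 6.89
up plate tcp [-100.6  -18.9] F [0.41 0.21 0.76] t 8.28
```

View pics/p1.png

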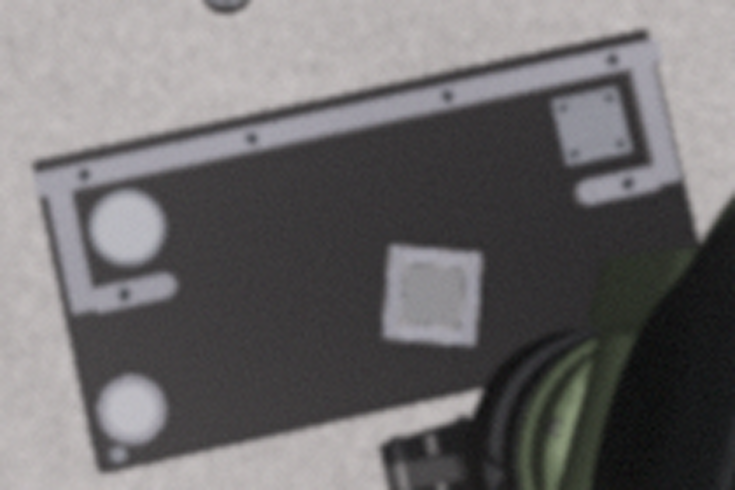

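The mount is still at (433,295) in the crop, so it has not moved. The push missed it, and I need to check the tip height and where the fingers really are.

```bash
python3 - <<'E'
from h import *
print(bot.read_position(),bot.read_tool_rot(),Q,bot.read_gripper_width(),bot.read_joint_positions())
p=bot.read_position(); q=bot.read_tool_rot(); M=R.from_quat(np.r_[q[1:],q[0]]).as_matrix();print(M.round(3))
for n in("top","side"): print(n,proj(n,[p]))
go(-92,-19,16,.25); print(bot.read_position())
im=bot.camera("side"); u=proj("side",[bot.read_position()])[0];print(u)
im=im.copy(); cv2.circle(im,tuple(int(v) for v in u),2,(255,0,0),-1)
cv2.imwrite("pics/s2.png",cv2.resize(im[70:310,200:470,::-1],None,fx=2.5,fy=2.5,interpolation=cv2.INTER_CUBIC))
E
```

```text
[ 0.44829162 -0.04222772  0.14906703] [ 0.43528681 -0.43477124 -0.55741922  0.55747931] [-0.4349611   0.4349611   0.55750232 -0.55750232] -0.0008687835673898245 [-2.58271095e-01  1.84938452e-01 -5.12345692e-01  8.74215944e-01
  2.08766738e-04 -5.03727379e-01]
[[-0.243 -0.001 -0.97 ]
 [ 0.97   0.    -0.243]
 [ 0.001 -1.     0.001]]
top [[352.33710412 271.50673753]]
side [[337.2989993  115.57500126]]
[ 0.45632535 -0.04011316  0.01570877]
[326.0812305  177.06303143]
```

View pics/s2.png

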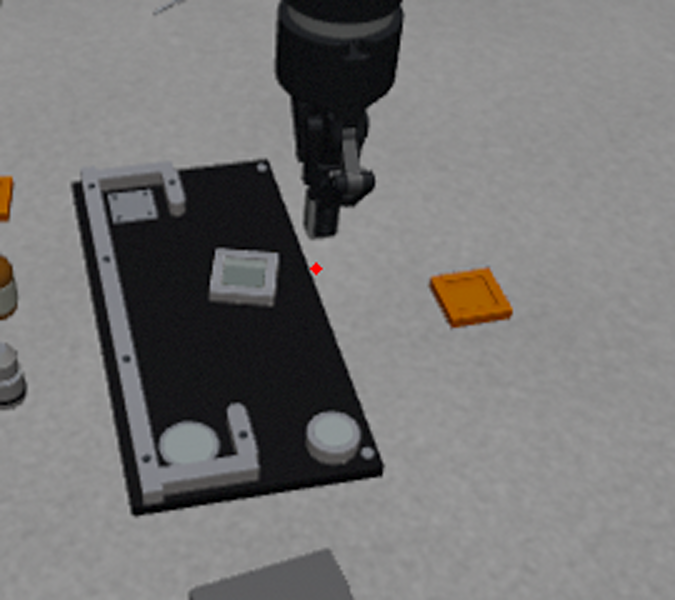

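The side view shows the shut fingertips at crop (320,237), about 13 px above where the TCP should project (316,268). The tips seem to be higher than reported, so I'll touch down gently on bare plate to measure the offset.

```bash
python3 - <<'E'
from h import *
go(-92,-19,60,.2); go(-55,-85,60,.2); go(-55,-85,18,.15); bot.wait(.2); st('pre')
print(go(-55,-85,-25,.02,3)); z=bot.read_position(); st('touch'); print(z)
im=bot.camera("side").copy()
for k in range(5):
    u=proj("side",[z+[0,0,.01*k]])[0]; cv2.circle(im,tuple(int(round(v)) for v in u),0,(255,0,0),-1)
cv2.imwrite("pics/s3.png",cv2.resize(im[90:250,220:400,::-1],None,fx=4,fy=4,interpolation=cv2.INTER_CUBIC))
go(-55,-85,60,.15)
E
```

```text
pre plate tcp [-54.3 -85.3] F [-0.21 -0.63 -0.38] t 10.59
True
touch plate tcp [-55. -85.] F [-0.96  0.34  4.47] t 12.45
[ 0.50801682 -0.09533595 -0.02313273]
```

View pics/s3.png

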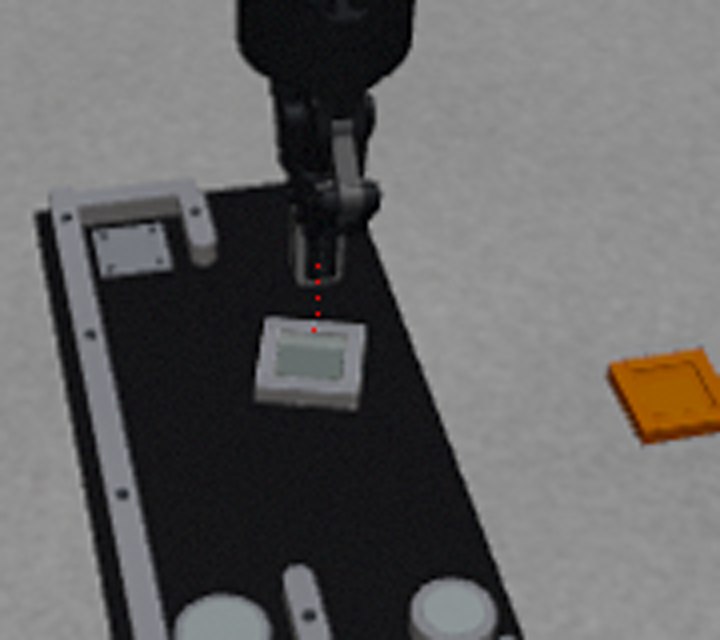

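```bash
cat >> h.py <<'E'
Z=-19   # tips are 35 mm above the reported TCP: this puts them 4 mm over the plate
E
python3 - <<'E'
from h import *
s=lambda a:np.array(a)/2.5+[170,120]-.3
c=bot.calibration("side");E=c["extrinsics"];C=-E[:3,:3].T@E[:3,3]
for n,u in(("oil",(68,188)),("objective",(80,273))):
    r=E[:3,:3].T@np.linalg.inv(c["mtx"])@np.r_[s(u),1]; g=C-r*C[2]/r[2]
    print(n,(R.from_euler('z',-P[2]).apply(np.r_[g[:2]-P[:2],0])*1000).round(0))
go(-92,-60,60,.2); go(-92,-19,60,.2)
go(-92,-19,Z,.15); st('down')
print(go(-20,-19,Z,.08)); st('mid')
print(go(2,-19,Z,.02,4)); st('pressed')
go(-14,-19,Z,.06)
go(-30,-19,90,.2); go(-100,-19,120,.3)
st('up'); snap('p2')
E
```

```text
oil [143. -35.   0.]
objective [140.  48.   0.]
down plate tcp [-91.6 -19.6] F [1.13 0.01 0.52] t 14.62
False
mid plate tcp [-20.5 -18.8] F [-0.6   0.48  0.23] t 15.67
True
pressed plate tcp [ -7.4 -18.5] F [-0.23  0.06 -1.  ] t 16.39
up plate tcp [-101.   -18.8] F [ 0.61 -0.69 -0.59] t 17.74
```

View pics/p2.png

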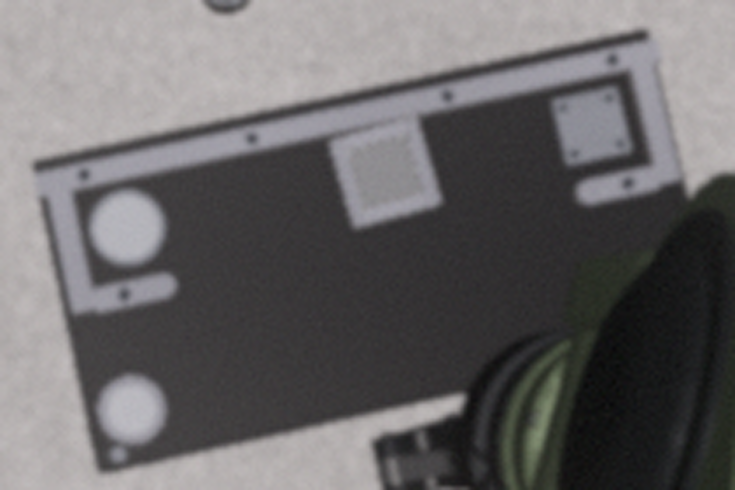

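The mount is now at the rail at about (386,172), but its edges run at about -16° against -12° for the rail. I'll quantify that from the saved image before pressing again.

```bash
cat >> h.py <<'E'
def mfit(c):
    sq=[[a,b,22] for a,b in((23,23),(23,-23),(-23,-23),(-23,23))]
    m=fit({"top":np.array(c)/3.5+[210,150]-.35},{"top":sq},[*w([27,0,0],P)[0][:2],P[2]])
    d=R.from_euler('z',-P[2]).apply([*(m.x[:2]-P[:2]),0])*1000
    return d[:2].round(1),np.degrees(m.x[2]-P[2]).round(1),m.cost.round(2)
E
python3 - <<'E'
from h import *
print(mfit([[330,142],[418,115],[442,204],[355,229]]))
E
```

```text
(array([ 25.9, -11.5]), np.float64(3.5), np.float64(0.24))
```

```bash
python3 - <<'E'
from h import *
go(-35,-8,40,.3); go(-35,-8,Z,.2)
print(go(-14,-8,Z,.06)); print(go(2,-8,Z,.015,8)); st('pressed')
go(-14,-8,Z,.04); go(-20,-8,50,.2)
go(-60,-60,100,.3); st('up'); snap('p3')
E
```

```text
False
True
pressed plate tcp [-7.6 -7.2] F [-1.55  0.4  -1.13] t 19.89
up plate tcp [-60.6 -60.4] F [-1.41  0.45 -0.61] t 21.12
```

View pics/p3.png

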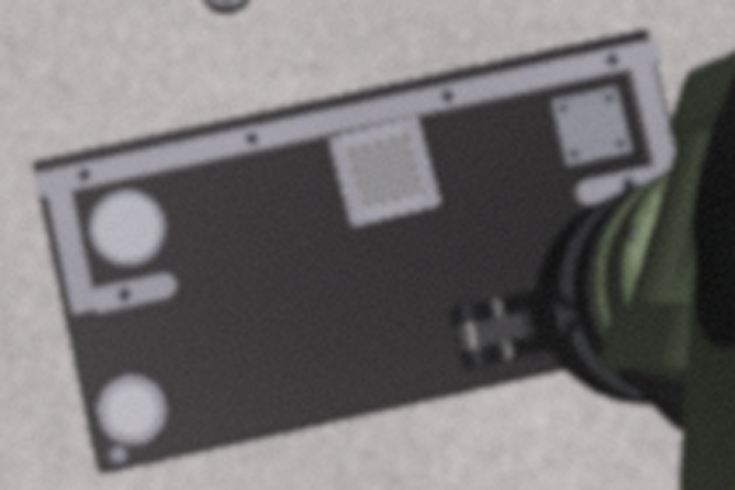

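```bash
cat >> h.py <<'E'
def edges(name):
    """angle vs rail of lower/left/right mount edges, rail inner edge by sub-pixel threshold (crop px)"""
    g=cv2.cvtColor(cv2.imread(f"pics/{name}.png"),cv2.COLOR_BGR2GRAY).astype(float); return g
def cross(v,th):
    i=np.nonzero((v[:-1]>th)!=(v[1:]>th))[0]; return [k+(th-v[k])/(v[k+1]-v[k]) for k in i]
E
python3 - <<'E'
from h import *
for n in("p2","p3"):
    g=edges(n); th=105
    low=[(x,200+cross(g[200:260,x],th)[-1]) for x in range(366,430,2)]
    left=[(300+cross(g[y,300:370],th)[0],y) for y in range(165,215,2)]
    right=[(415+cross(g[y,415:470],th)[-1],y) for y in range(145,195,2)]
    rl=[(x,140+cross(g[140:215,x],th)[0]) for x in range(180,310,2)]
    rr=[(x,80+cross(g[80:140,x],th)[0]) for x in range(450,540,2)]
    f=lambda a:np.polyfit(*np.array(a).T,1)
    r=f(rl+rr); ang=lambda s:np.degrees(np.arctan(s)).round(1)
    L=f([(y,x) for x,y in left]);Rr=f([(y,x) for x,y in right]);lo=f(low)
    print(n,'rail',ang(r[0]),ang(f(rl)[0]),ang(f(rr)[0]),'low',ang(lo[0]),'left',-ang(L[0]),'right',-ang(Rr[0]),
     'gap low-rail at ends',[round(np.polyval(lo,x)-np.polyval(r,x),1) for x in(352,440)])
E
```

```text
Traceback (most recent call last):
IndexError: list index out of range
```

```bash
python3 - <<'E'
from h import *
f=lambda a:np.polyfit(*np.array(a).T,1)
ang=lambda s:np.degrees(np.arctan(s)).round(1)
def last(v,o): 
    c=cross(v,105); return o+c[-1] if c else np.nan
for n in("p2","p3"):
    g=edges(n)
    low=f([(x,last(g[200:260,x],200)) for x in range(368,428,2)])
    left=f([(y,300+(cross(g[y,300:380],105)+[np.nan])[0]) for y in range(165,211,2)])
    right=f([(y,last(g[y,415:470],415)) for y in range(145,191,2)])
    r=f([(x,last(g[int(185-.21*(x-75))-15:int(185-.21*(x-75))+20,x],int(185-.21*(x-75))-15)) for x in [*range(190,310,2),*range(450,540,2)]])
    print(n,'rail',ang(r[0]),'low',ang(low[0]),'left',-ang(left[0]),'right',-ang(right[0]),[round(np.polyval(low,x)-np.polyval(r,x),1) for x in(352,440)])
E
```

```text
p2 rail -12.4 low -15.7 left -16.2 right -16.4 [np.float64(99.6), np.float64(94.1)]
p3 rail -12.4 low -14.0 left -14.9 right -15.1 [np.float64(97.2), np.float64(94.5)]
```

```bash
cat >> h.py <<'E'
def ang(s): return np.degrees(np.arctan(s)).round(1)
def check(n):
    f=lambda a:np.polyfit(*np.array(a).T,1); g=edges(n)
    last=lambda v,o:o+cross(v,105)[-1]
    low=f([(x,last(g[200:260,x],200)) for x in range(368,428,2)])
    left=f([(y,300+cross(g[y,300:380],105)[0]) for y in range(165,211,2)])
    print(n,'low',ang(low[0]),'left',-ang(left[0]),'rail -12.4; depth at ends',[round(np.polyval(low,x)-np.polyval([-.2199,0],x),1) for x in(352,440)])
E
python3 - <<'E'
from h import *
go(-35,5,40,.3); go(-35,5,Z,.2); go(-14,5,Z,.08)
print(go(2,5,Z,.015,8)); st('pressed')
go(-14,5,Z,.04); go(-20,0,50,.2)
go(-60,-60,100,.3); st('up'); snap('p4'); check('p3'); check('p4')
E
```

```text
True
pressed plate tcp [-6.9  5.5] F [ 0.47 -0.77 -0.33] t 23.18
up plate tcp [-60.6 -60.3] F [-0.24  0.67 -0.43] t 24.43
p3 low -14.0 left -14.9 rail -12.4; depth at ends [np.float64(304.5), np.float64(301.8)]
p4 low -12.7 left -13.0 rail -12.4; depth at ends [np.float64(301.9), np.float64(301.4)]
```

```bash
python3 - <<'E'
from h import *
go(24,-62,50,.25); go(24,-62,Z,.15); st('down')
print(go(27,20,Z,.05,15)); st('mid')
go(26,14,Z,.06); go(10,0,60,.2); go(-70,-20,110,.3); st('up'); snap('p5')
E
```

```text
down plate tcp [ 24.  -62.2] F [-0.58  0.34  0.49] t 25.63
False
mid plate tcp [27.3 19.9] F [ 0.07 -0.37 -0.03] t 27.43
up plate tcp [-70.4 -19.8] F [-0.54  0.03 -0.45] t 28.71
```

View pics/p5.png

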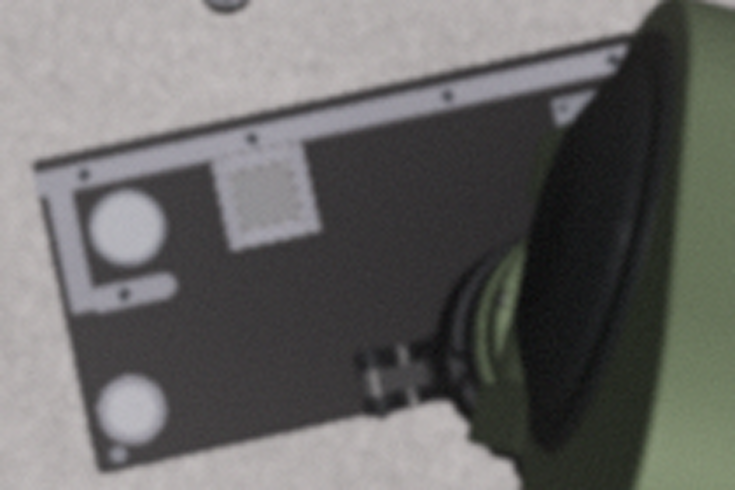

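The mount at (267,195) lies flat along the rail, with its lower edge at about -12°, the same as the rail. It is lined up with the pocket mouth.

```bash
python3 - <<'E'
from h import *
print(mfit([[212,162],[303,140],[321,231],[232,250]]))
go(20,5,60,.3); go(25,8,Z,.2)
print(go(28,62,Z,.05,15)); st('in')
print(go(28.5,92,Z,.02,6)); st('home')
go(27.5,74,Z,.05); go(10,55,60,.2); go(-70,-60,110,.3); st('up'); snap('p6')
E
```

```text
(array([27.2, 49.1]), np.float64(0.0), np.float64(0.25))
False
in plate tcp [28.3 61.9] F [ 0.17 -0.69  1.  ] t 31.04
False
home plate tcp [28.3 90.8] F [-1.22 -5.68  0.42] t 32.69
up plate tcp [-70.6 -59.6] F [-0.39  0.15 -0.02] t 34.41
```

View pics/p6.png

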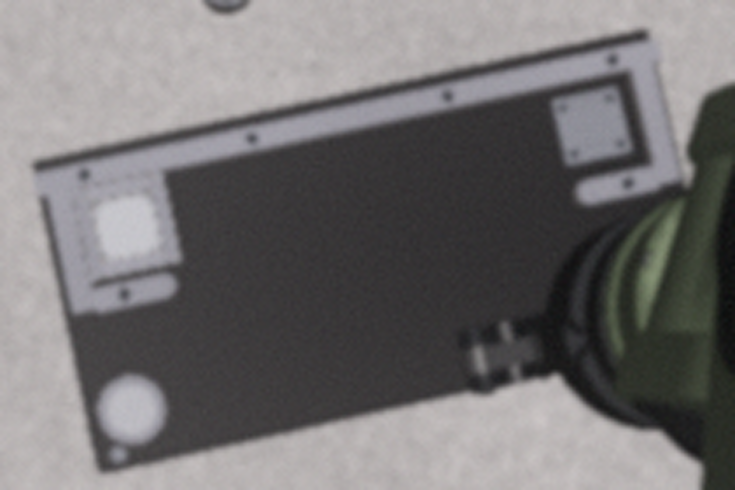

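```bash
python3 - <<'E'
from h import *
t=bot.camera("top")[185:245,215:275,::-1]; s=bot.camera("side")[215:275,240:310,::-1]
for n in ("cell","slidebox","objective","oil"): print(n,[np.round(d["bbox"]).tolist() for d in bot.search_frame("top",n)[:1]])
a=cv2.resize(t,(390,390),interpolation=cv2.INTER_CUBIC);b=cv2.resize(s,(410,390),interpolation=cv2.INTER_CUBIC)
o=cv2.convertScaleAbs(np.hstack([a,b]),alpha=1.3); cv2.imwrite("pics/z6.png",o)
E
```

```text
cell [[239.0, 261.0, 17.0, 18.0]]
slidebox [[147.0, 221.0, 50.0, 53.0]]
objective [[264.0, 133.0, 18.0, 19.0]]
oil [[313.0, 123.0, 16.0, 21.0]]
```

View pics/z6.png

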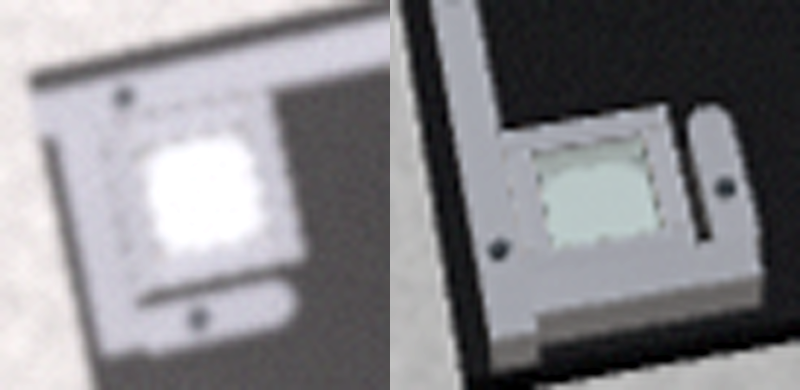

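The mount shows no visible gap to the stop or the rail. The lip gap narrows slightly toward the stop, which suggests 1–2° of residual yaw, so I'll seat it with a firmer push off-centre away from the rail, dragging toward the rail.

```bash
python3 - <<'E'
from h import *
go(14,55,60,.3); go(14,74,Z,.15)
print(go(14,95,Z,.025,9)); st('seat')
go(20,93.5,Z,.02); st('drag')
go(20,76,Z,.05); go(5,55,60,.2); go(-70,-60,110,.3); st('up')
t=bot.camera("top")[185:245,215:275,::-1]; s=bot.camera("side")[215:275,240:310,::-1]
a=cv2.resize(t,(390,390),interpolation=cv2.INTER_CUBIC);b=cv2.resize(s,(410,390),interpolation=cv2.INTER_CUBIC)
cv2.imwrite("pics/z7.png",cv2.convertScaleAbs(np.hstack([a,b]),alpha=1.3))
E
```

```text
True
seat plate tcp [13.8 90.5] F [ 0.46 -1.16  0.4 ] t 36.83
drag plate tcp [16.6 90.5] F [-6.92 -8.99  3.85] t 37.34
up plate tcp [-70.6 -59.6] F [-0.07  0.58  0.23] t 39.04
```

View pics/z7.png

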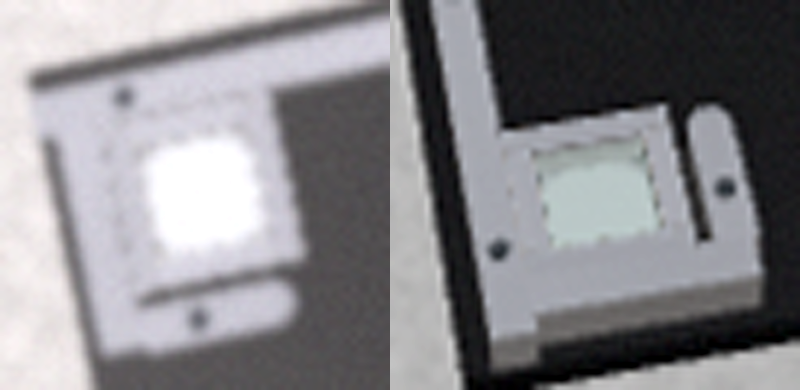

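```bash
python3 - <<'E'
from h import *
snap('p7')
f=lambda a:np.polyfit(*np.array(a).T,1)
for n,x0,x1,y0,y1 in(("p4",415,470,140,192),("p5",290,345,165,222),("p6",150,205,195,252),("p7",150,205,195,252)):
    g=edges(n); r=f([(y,x0+cross(g[y,x0:x1],105)[-1]) for y in range(y0,y1,2)])
    print(n,'right edge angle',-ang(r[0]),round(np.polyval(r,y1),1))
# predicted trailing-edge pixels at home, and lower edge next to the lip
px=(proj("top",w([[4,97,22],[50,97,22]],P))-[210,150]+.35)*3.5; print('pred trailing edge',px.round(1).tolist())
d=px[0]-px[1]; print('pred angle',np.degrees(np.arctan2(d[0],d[1])).round(1),'pred x at y=252',round(px[1][0]+d[0]*(252-px[1][1])/d[1],1))
# lip gap: dark band centre/width along crop columns
g=edges("p7")
print([(x,[round(float(v+255),1) for v in cross(g[255:305,x],115)]) for x in range(105,166,10)])
E
```

```text
p4 right edge angle -12.8 437.9
p5 right edge angle -12.2 318.9
p6 right edge angle -12.2 180.4
p7 right edge angle -12.2 180.5
pred trailing edge [[182.4, 261.7], [162.9, 171.3]]
pred angle 12.2 pred x at y=252 180.3
[(105, [277.8, 285.4]), (115, [276.4, 282.6]), (125, [274.1, 281.2, 288.8, 299.1]), (135, [271.0, 279.1]), (145, [269.6, 276.8, 302.4]), (155, [267.0, 274.7, 299.7]), (165, [264.6, 273.6, 297.8])]
```

```bash
python3 - <<'E'
from h import *
bot.close_job(); print('done')
E
```

```text
the job is handed in; nothing more can be done
done
```

The mount is fully home in the +y pocket, over the round window and against both rail and end stop. The job is handed in with the hand clear. I pushed it flat to the rail in the open middle stretch with the shut fingertips, then slid it along the rail into the pocket. It was never gripped or lifted.

**Two things went wrong along the way:**
- **First push missed:** the fingers passed over the mount without touching it. A gentle touch on bare plate showed the fingertips sit about 35 mm above the reported TCP, and I corrected the height for that.
- **First press left it askew:** the mount was about 3.5° off the rail, so it took two more presses to get it flat before sliding.

**Last checks in the top picture:**
- **Angle:** the trailing edge is at 12.2°, exactly as predicted for a fully home mount.
- **Position:** the trailing edge is within about 0.1 mm of prediction.
- **Lip gap:** it is even, at about 3.9 mm against the expected 4 mm.
- **End stop:** the stop pushed back on both final pushes (about 6 N, then 9 N).
- **Doubtful sign:** by eye, one zoomed view suggested the lip gap narrowed slightly. I did an extra seating push that changed nothing visible, and the measured gap is even.
- **Bystanders:** the cell, slide box, objective and oil bottle were still within a few pixels of where they started. I checked them before the extra seating push, not after it.

The last clock reading, shortly before hand-in, was 39 s.

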